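# Hold a spring clamp open around a circuit card's edge

### The arm

A 6-joint arm with a two-finger parallel gripper is mounted at the origin on the work surface. World frame = base frame: x ahead of the robot, y to its left, z up, the work surface at z = 0. Lengths are in m, angles in rad, forces in N, time in s.
With the tool pointing down it reaches from about 0.35 to 0.975 m from the base axis. Payload 4.9 kg.
Tool frame: the origin (TCP) lies at the very end of the fingers, on their centre line; the grasp point (between the pads) lies 19 mm behind it (manip.grasp_offset is the distance from the TCP to the grasp point, in m); z points along the fingers, y is the line along which they close (so a half turn about z gives the same grasp; the last joint's range is limited). The gripper opens to 85 mm and grips with 20 to 120 N. Pads are 22 mm wide; open, the fingers measure 114 mm over their backs; the gripper's body (76 mm by 85 mm) begins 54 mm behind the grasp point. The pads swing forward as they close: fully open they stand 13 mm farther back than shut.
Start: joints at [-1.344, 0.053, 1.613, -0, 1.476, -0.119], TCP at [0.212, -0.588, 0.192] pointing down, gripper open.
Joint ranges: [-3.01, 3.01], [-1.01, 2.22], [0.06, 2.58], [-1.02, 4.17], [0.09, 2.62], [-3.14, 3.14]. Speed limits (rad/s): [2.57, 2.57, 3.14, 3.14, 3.14, 3.14].

### API

Orientations are given as a unit quaternion [w, x, y, z].
In Python, from plant import manip, eyes, job_done, models gives the robot as it stands.
- The arm moves only by the tool servo_tool, never from a script. Its argument "motion" is one flat list of numbers, 5 for each row, row after row: the opening, from -1 (shut) to 1 (fully open), then the shift along the tool's x, y, z normalised to -1 to 1, where 1 is 120 mm, then the turn about the tool's z normalised to -1 to 1, where 1 is 45 degrees. A call has 1 to 5 rows; each row is the pose to reach, as a shift and turn from the pose commanded when the call began, along the tool's axes at that moment; what a row does not reach only later rows make up. A row lasts 1/8 s, in which the tool goes at most 62.5 mm and 10.7 degrees, less where a joint would pass 70% of its speed; a pose out of reach is approached as far as the arm can. A call with a number of a shift or a turn outside -1 to 1 is refused whole. A call with a gripper value outside its range is refused whole. The fingers move at their own pace and stop on an object; the grip force is fixed at half the most. Time passes only in rows, so rows that repeat a pose let the fingers close. It gives the time, the measured TCP pose, the force, the opening and the grip force at its end, in the units of the state.
- manip.state(): the state, without advancing time (a new reading comes with each control period).
- eyes.grab_frame(name): name is "scene" or "top"; returns (picture, depth): 480x640x3 uint8, red, green, blue; 480x640 float32, m along the optical axis (not along the pixel's ray), 0 where there is no reading.
- eyes.camera_params(name): a dict with "fov_y" (degrees; the focal length in pixels is half the picture's height over the tangent of half this angle, whatever the lens; pixels are square), "cx", "cy" (the principal point, pixels), "pose" (4x4, takes a point from camera to world coordinates). Camera axes: x right, y up, looking along -z (the intrinsics and any distortion apply to the point x, -y, -z); pixel columns grow to the right and rows downward; lengths in m; the calibration is good to about 2 mm. A picture is of the moment at which its call begins. camera_params takes no time and is no camera call.
- job_done(): hands the job in; it is judged then, once.
Trained networks look in the newest picture that a camera, given by its name, has taken for a name from the list of things; names that differ only in an ending like _2 or _b are one class to them, and where a whole thing is asked for, a point or a joint stands for the part that bears it (a point fixed in the world has none). Each returns a list of dicts, best first, with "p" (0 to 1); they miss things now and then, are a little off and sometimes report something else, mostly with a low value. They report only what shows in the picture. A call takes as long as a camera call. They do not tell look-alikes from the thing itself.
- models.regions_of(camera, label): "mask" (480x640 bool, what is visible of it) and "pixel" ([column, row] in pixels, amid what is visible of it).
The state is a dict: "time": time; "joint_pos": joint angles; "joint_vel": joint speeds; "joint_efforts": joint torques, N m; "tool_pos": TCP position; "tool_rot": TCP orientation; "contact_force": force on the tool from outside, world axes, zero at the start; "ft_torque": the same for the moment, N m; "gripper_width": opening from 0.0 (shut) to 1.0 (fully open); "grasp_force": force on a finger pad.
Only numpy, scipy, OpenCV 4.12 (cv2) and the standard library are available. Lean on these libraries where they do the work, as an engineer would, in place of code of your own. Each camera call takes 0.05 s, during which the arm holds its last target. There are 200 camera calls.

### The job

Take the black spring clamp lying on the bench by its two handles, pinch it wide open and slip the gaping jaws, one each side, over the free upright edge of the circuit card in the rack, level with the bare copper between the two terminal blocks, without knocking the card or disturbing anything else on the bench. Finish while holding it there: off the bench, still pinched wide open, jaw tips well past the edge and touching nothing of the card, so that I can slip the heat sink under a jaw before the clamp is let go.

Things in the scene. Friction and masses are not known exactly. Their poses are not given: they have to be found in the camera images.
- clamp: Black nylon spring clamp, two levers on a sprung pin: 106 mm long, 20 thick, 61 over the shut handles, 64 g; lies flat and shut on the bench. Origin: pin axis, underside; z along the pin, up. Shut, x is its centre line: jaws reach 45 mm to +x, handles 61 to -x. The body is the +y lever; pinched by q (clamp_lever) the centre line lies at -q/2 about z from x. Squeezing the handles opens the jaws.
- clamp_lever (a joint): Angle between the clamp's levers, rad: 0 shut (jaw pads touching, spring preloaded), 0.6 on the end stop (jaw tips 27 mm apart). Pinched 42 mm behind the pin it takes about 5 N on each handle to start opening and about 13 N to hold it on the stop; let go, it springs shut.
- grip_a (a point): Middle of the hand grip on the +y handle's outer face: 42 mm behind the pin, 28 mm aside when shut, 10 mm above the underside. The grips are 7 mm thick bars; over their outer faces they measure 56 mm shut, about 28 mm on the end stop.
- grip_b (a point): The same point on the other (-y) handle.
- tip_a (a point): Jaw tip of the +y lever: 45 mm ahead of the pin, on the rubber pad's gripping face, half way up the 20 mm thickness. Pads are 11 mm long; behind them the mouth is open to within 5 mm of the pin axis. Each jaw is 11.5 mm deep outwards from this face.
- tip_b (a point): The same point on the other (-y) lever; the two tips coincide when the clamp is shut.
- rack: Black L-shaped board rack, loose, 0.9 kg with its card: base 170 x 100 x 18 mm, back wall 50 mm high at the far (+x) end. Origin on the bench straight below the card's free edge; the base begins 12 mm behind that edge (+x) and reaches 50 mm to each side. x runs from the free edge into the rack, z up.
- card_edge (a point): On the free upright edge of the green circuit card (160 long, 100 high, 2 mm thick, upright in the rack's middle slot), middle of its bare copper, in mid-plane, 63 mm above the bench; card top 47 mm higher. x from the edge into the card, y square to it, z up. Green terminal blocks, 12 mm proud on the +y face, begin 27 mm above and below, 3 mm behind the edge; a flat chip begins 49 mm behind it.
- screwdriver: Bystander: screwdriver with yellow handle lying on the bench beyond the clamp and rack. Leave it.
- heat_sink: Bystander: finned aluminium heat sink, 40 x 30 x 17 mm, on the bench nearest the robot. Leave it.
- pliers: Bystander: pliers with dark green grips, 155 mm long, lying to the far left. Leave them.
- parts_tray: Bystander: open cardboard tray of green terminal blocks, 120 x 85 x 30 mm, to the far right. Leave it.
Not all that is in view belongs to the job. There is more than one size of the clamp; the job needs the smaller.

How it is judged:
By the outcome, as a careful person would: the job done as asked, in the order asked, and still so for the second after the job is handed in, while the arm keeps its last pose, push and grip.
It also fails if it takes over 48 s, if anything falls off the work surface, if the arm or the gripper's body presses on something with over 40 N, if the wrist force passes 120 N, or if a joint passes its speed limit or range.

## Working session

There is one attempt and no reset: what is moved stays moved. The work goes in short steps, Python scripts to look and compute and a tool call to move; the robot and the scene stay as the last step left them, time stands still between calls to the robot, and variables do not carry over. Pictures are saved under pics/ and viewed, at most 10 in all, crops included, and the job is handed in when it is done.

Besides the shell and the picture viewer there is one more tool, called after ">>>" as name(argument=value, ...), one argument or row to a line, values as JSON. servo_tool: Moves the arm, as the interface text tells. Its arguments: {"type":"object","properties":{"motion":{"type":"array","items":{"type":"number","minimum":-1,"maximum":1}}},"required":["motion"]}

```bash
ls; mkdir -p pics
python3 - <<'E'
from plant import manip,eyes,models
import cv2,json
for n in("scene","top"):
    p,d=eyes.grab_frame(n); cv2.imwrite(f"pics/{n}0.png",p[:,:,::-1]); c=eyes.camera_params(n); print(n,{k:(v if k!='pose' else None) for k,v in c.items()}); print(c['pose'])
    for l in("clamp","rack","card_edge","grip_a","heat_sink","screwdriver"):
        try:print(l,[(round(r['p'],2),[int(x) for x in r['pixel']],int(r['mask'].sum())) for r in models.regions_of(n,l)])
        except Exception as e:print(l,e)
s=manip.state();print(s,manip.grasp_offset)
E
```

```text
pics
scene {'fov_y': 47.84080952054773, 'cx': 324.2660450563681, 'cy': 247.71769372958977, 'pose': None}
[[ 0.31374489 -0.6596004   0.6830018   1.48933156]
 [ 0.94947936  0.21242521 -0.23100751 -0.30396821]
 [ 0.00728584  0.72097354  0.69292429  0.9964441 ]
 [ 0.          0.          0.          1.        ]]
clamp [(0.68, [418, 243], 325), (0.56, [441, 288], 1339), (0.5, [411, 240], 171)]
rack [(0.56, [234, 326], 3073)]
card_edge [(0.87, [227, 304], 547)]
grip_a [(0.94, [440, 284], 1251), (0.89, [415, 242], 306), (0.58, [452, 286], 509)]
heat_sink [(0.51, [306, 233], 185)]
screwdriver []
top {'fov_y': 53.07469878803356, 'cx': 330.5293117351676, 'cy': 235.40048187016498, 'pose': None}
[[ 0.00434404  0.99201622 -0.12603551  0.42098515]
 [-0.9999809   0.00375524 -0.00490896 -0.01067919]
 [-0.00439648  0.12605443  0.99201358  1.17327078]
 [ 0.          0.          0.          1.        ]]
clamp [(0.69, [230, 168], 834), (0.68, [219, 235], 563)]
rack [(0.95, [433, 183], 3065)]
card_edge [(0.58, [438, 189], 890)]
grip_a [(0.76, [224, 166], 372), (0.72, [220, 233], 554), (0.71, [222, 233], 
[... 205 characters left out ...]
: array([-1.34398922e+00,  5.27033675e-02,  1.61290184e+00,  3.44207555e-07,
        1.47600529e+00, -1.19016408e-01]), 'joint_vel': array([ 0.00072708, -0.00160067,  0.00144212,  0.00013503, -0.00028215,
       -0.00011137]), 'joint_efforts': array([ 2.04326025e-04, -3.93549228e+01, -3.70371437e+01, -1.94006816e-04,
        2.63480079e-04, -4.30011951e-06]), 'tool_pos': array([ 0.21184314, -0.58797985,  0.19220038]), 'tool_rot': array([-8.91847046e-06,  9.85087974e-01,  1.72051395e-01, -3.09549879e-07]), 'contact_force': array([ 0.23039569, -0.56583778, -0.25689551]), 'ft_torque': array([ 0.00104891,  0.04889303, -0.01664852]), 'grasp_force': 0.0, 'gripper_width': 1.0017149252529858} 0.0187
```

View pics/top0.png

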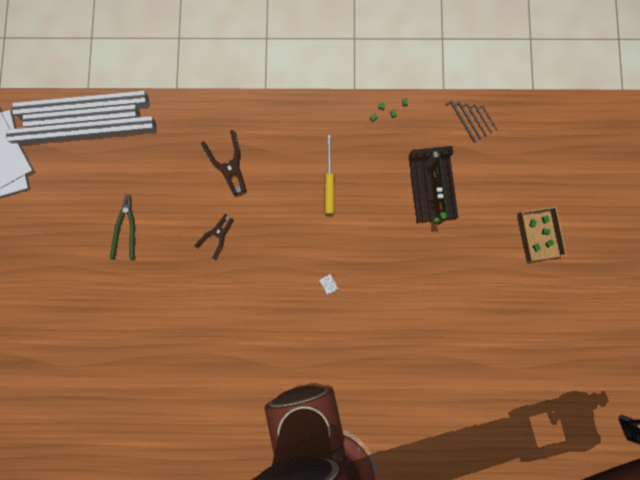

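View pics/scene0.png

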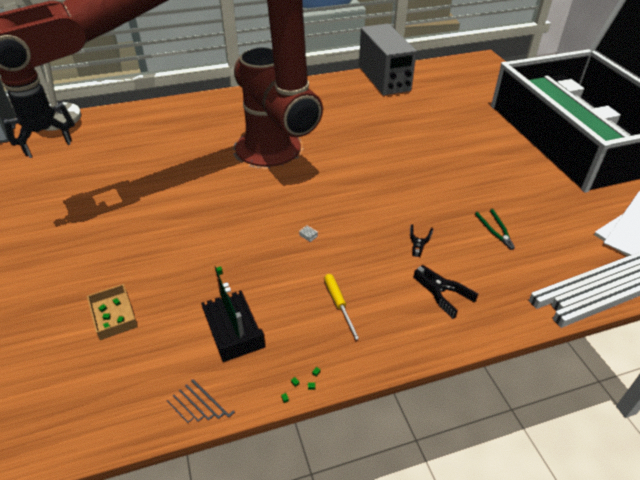

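The top picture shows the small clamp at (218,236), a larger one at (226,165), green pliers at (125,228), and the rack with its card at (435,185). Candidates for the clamp are (218,236), (226,165) and (125,228). I choose the small black one and check it by size and in a close crop.

```bash
cat > h.py <<'E'
import numpy as np,cv2
from plant import manip,eyes,models
def K(n):
    c=eyes.camera_params(n);f=240/np.tan(np.radians(c['fov_y'])/2);return f,c['cx'],c['cy'],np.array(c['pose'])
def ray(n,uv,z):   # pixel -> world on plane z
    f,cx,cy,P=K(n);d=P[:3,:3]@np.array([(uv[0]-cx)/f,-(uv[1]-cy)/f,-1.]);o=P[:3,3];return o+d*(z-o[2])/d[2]
def cloud(n,D):
    f,cx,cy,P=K(n);v,u=np.mgrid[:480,:640];X=np.stack([(u-cx)/f*D,-(v-cy)/f*D,-D],-1);return X@P[:3,:3].T+P[:3,3]
def proj(n,p):
    f,cx,cy,P=K(n);q=P[:3,:3].T@(np.asarray(p,float)-P[:3,3]);return np.array([cx+f*q[0]/-q[2],cy-f*q[1]/-q[2]])
E
python3 - <<'E'
from h import *
print(eyes.camera_params("top").keys())
A,D=eyes.grab_frame("top");S,DS=eyes.grab_frame("scene")
W=cloud("top",D);WS=cloud("scene",DS)
print("bench z",np.median(W[300:350,150:300,2]),np.median(WS[180:220,350:400,2]))
# clamp points: dark & in window
for n,I,X in(("top",A,W),("scene",S,WS)):
    m=(I.max(2)<75)&(X[...,2]>-.01)&(X[...,2]<.06)
    if n=="top": w=np.zeros_like(m);w[205:268,185:245]=1
    else: w=np.zeros_like(m);w[222:260,405:438]=1
    P=X[m&w.astype(bool)];print(n,len(P),P.min(0),P.max(0),P.mean(0),np.percentile(P[:,2],[5,50,95]))
# card: points above 30mm near rack
for n,I,X in(("top",A,W),("scene",S,WS)):
    m=(X[...,2]>.03)&(X[...,2]<.14)
    w=np.zeros_like(m)
    if n=="top": w[140:240,395:470]=1
    else: w[255:365,190:275]=1
    P=X[m&w];print(n,len(P));
    for a,b in((.03,.05),(.05,.07),(.07,.09),(.09,.12)):
        q=P[(P[:,2]>a)&(P[:,2]<b)]
        if len(q): print(a,len(q),np.percentile(q,[2,50,98],axis=0).round(4).tolist())
c=cv2.resize(A[200:270,180:250],(560,560),interpolation=cv2.INTER_CUBIC)
c2=cv2.resize(S[260:360,190:275][:, :],None,fx=6,fy=6,interpolation=cv2.INTER_CUBIC)[:560]
k=cv2.resize(A[140:240,400:470],(230*560//230,560*1)) if 0 else cv2.resize(A[140:240,400:470],None,fx=5.6,fy=5.6,interpolation=cv2.INTER_CUBIC)
cv2.imwrite("pics/c1.png",np.hstack([cv2.resize(c,(400,400)),k[:400]])[:,:800,::-1])
cv2.imwrite("pics/c2.png",c2[:,:,::-1])
k2=np.hstack([cv2.resize(A[205:265,190:240],(400,480)),cv2.resize(A[142:238,400:470],(350,480))]);cv2.imwrite("pics/c3.png",k2[:,:,::-1])
E
```

```text
dict_keys(['fov_y', 'cx', 'cy', 'pose'])
bench z 0.0007589656269761935 0.001187654664472848
top 332 [0.51190196 0.23578996 0.00061758] [0.6162533  0.32253239 0.0254342 ] [0.5686809  0.27103529 0.01773351] [0.00638915 0.01903964 0.02390055]
scene 231 [0.51550594 0.23762172 0.00192695] [0.61921187 0.32165166 0.02544528] [0.57841678 0.26755336 0.01666532] [0.00477662 0.01881018 0.02356977]
top 1062
0.03 326 [[0.5988, -0.2957, 0.0306], [0.7577, -0.2535, 0.0425], [0.7799, -0.199, 0.0498]]
0.05 283 [[0.6011, -0.2938, 0.0502], [0.7637, -0.2531, 0.0531], [0.7791, -0.2017, 0.0691]]
0.07 133 [[0.5971, -0.2655, 0.0704], [0.6901, -0.2545, 0.0811], [0.7483, -0.2395, 0.0897]]
0.09 320 [[0.5977, -0.2655, 0.0909], [0.6642, -0.2553, 0.1035], [0.7504, -0.2405, 0.1135]]
scene 1093
0.03 470 [[0.6289, -0.2948, 0.0303], [0.774, -0.251, 0.0431], [0.7827, -0.1999, 0.0498]]
0.05 267 [[0.605, -0.2928, 0.0501], [0.7664, -0.2519, 0.0524], [0.7823, -0.2003, 0.068]]
0.07 102 [[0.6063, -0.265, 0.0704], [0.7135, -0.2532, 0.0789], [0.7541, -0.2382, 0.0895]]
0.09 254 [[0.5992, -0.2647, 0.0908], [0.6673, -0.2537, 0.1027], [0.7533, -0.2392, 0.1134]]
```

View pics/c3.png

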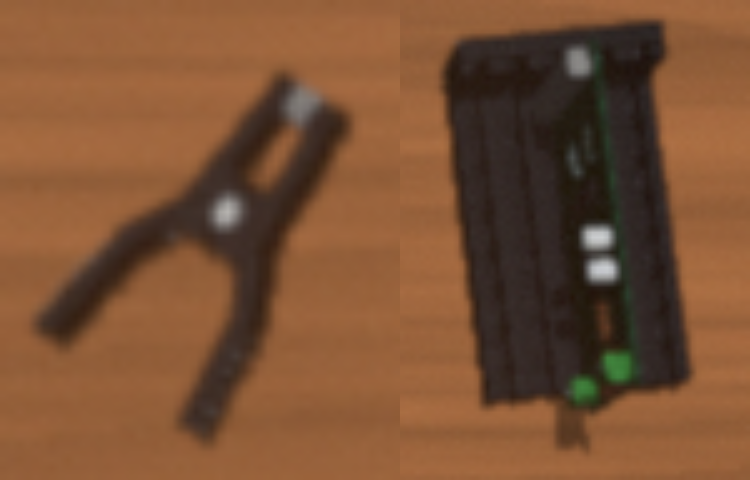

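View pics/c2.png

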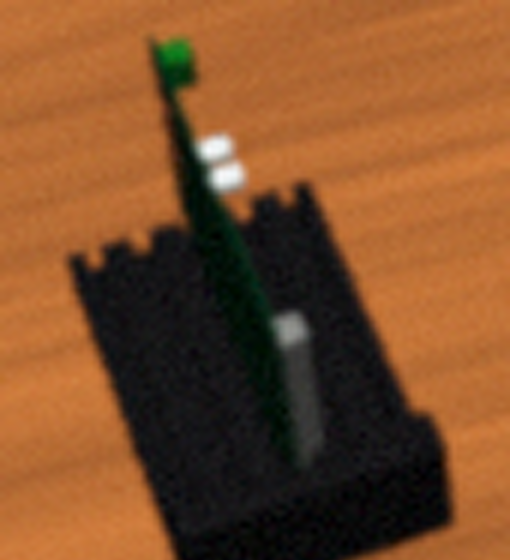

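The crop confirms the choice: silver pin at (218,231), grey jaw pads at (228,218), handle ends at (197,246) and (215,259). That makes it about 106 mm long. The card's free edge faces the robot, with the terminal blocks on its left (+y) face.

Run:
```python
from h import *
A,D=eyes.grab_frame("top");S,DS=eyes.grab_frame("scene")
def px(a,b):return np.array([190+a/8-.0,205+b/8])-.44
pin=ray("top",px(227,212),.02);pad=ray("top",px(302,103),.02);ha=ray("top",px(55,325),.018);hb=ray("top",px(197,430),.018)
for k,v in dict(pin=pin,pad=pad,ha=ha,hb=hb).items():print(k,v.round(4))
u=pad-pin;print("len",np.linalg.norm(u[:2]),np.degrees(np.arctan2(u[1],u[0])),"handle sep",np.linalg.norm(ha-hb))
m=pad-(ha+hb)/2;print("overall",np.linalg.norm(m[:2]),np.degrees(np.arctan2(m[1],m[0])))
# mask area moments using both clouds
for n,I,D,w in(("top",A,D,(205,268,185,245)),("scene",S,DS,(222,260,405,438))):
    X=cloud(n,D);q=np.zeros((480,640),bool);q[w[0]:w[1],w[2]:w[3]]=1
    P=X[q&(X[...,2]>.009)&(X[...,2]<.05)];ang=np.radians(-34)
    for a in range(3):
        e=np.array([np.cos(ang),np.sin(ang)]);f=np.array([-e[1],e[0]]);s=P[:,:2]@e;t=P[:,:2]@f
        lo,hi=np.percentile(s,[.5,99.5]);j=s>hi-25e-3;h=s<lo+25e-3
        cj=(np.array([s[j].mean(),(t[j].min()+t[j].max())/2]));ch=np.array([s[h].mean(),(t[h].min()+t[h].max())/2])
        ang+=np.arctan2(cj[1]-ch[1],cj[0]-ch[0])
    pinp=e*(lo+61e-3)+f*(cj[1]+ch[1])/2;print(n,"yaw",np.degrees(ang),"len",hi-lo,"pin",pinp,"width",np.ptp(t[h]))
    # card line
    P=X[(X[...,2]>.075)&(X[...,2]<.125)&(X[...,0]>.56)&(X[...,0]<.78)&(X[...,1]<-.2)&(X[...,1]>-.3)]
    # right-most (-y) envelope
    xs=P[:,0];B=[]
    for a in np.arange(.6,.75,.015):
        k=P[(xs>a)&(xs<a+.015)]
        if len(k)>3:B.append((k[:,0].mean(),np.percentile(k[:,1],8)))
    B=np.array(B);c=np.polyfit(B[:,0],B[:,1],1);print(n,"card yaw",np.degrees(np.arctan(c[0])),"-y face at x=.6",np.polyval(c,.6),B.round(4).tolist())
    print("edge x min",np.percentile(xs,[.5,2]))
    R=X[(X[...,2]>.012)&(X[...,2]<.06)&(X[...,0]>.55)&(X[...,0]<.82)&(X[...,1]<-.17)&(X[...,1]>-.33)][:,:2].astype(np.float32)
    print(n,"rack rect",cv2.minAreaRect(R))
```

```text
pin [0.5771 0.268  0.02  ]
pad [0.6106 0.2463 0.02  ]
ha [0.5427 0.3194 0.018 ]
hb [0.511  0.2753 0.018 ]
len 0.03994273346632245 -32.90401730776488 handle sep 0.05429049574831968
overall 0.09810018828973217 -31.35155018528682
top yaw -33.170033638263206 len 0.10371610763710304 pin [0.57775707 0.26718342] width 0.06201836597661059
top card yaw 6.155441258007707 -y face at x=.6 -0.2663273897326096 [[0.6059, -0.2656], [0.6225, -0.2643], [0.6381, -0.2623], [0.6515, -0.2602], [0.6661, -0.2588], [0.6834, -0.2576], [0.6968, -0.2558], [0.7125, -0.2548], [0.7274, -0.253], [0.7428, -0.2511], [0.7515, -0.2492]]
edge x min [0.59585641 0.59766702]
top rack rect ((0.687553346157074, -0.25670674443244934), (0.1852273941040039, 0.1015438511967659), 5.943994522094727)
scene yaw -33.05011133097787 len 0.10994945989412974 pin [0.57464384 0.27038039] width 0.062004004141531954
scene card yaw 5.934735336561202 -y face at x=.6 -0.26568396429516444 [[0.6073, -0.2647], [0.6228, -0.2637], [0.6377, -0.2618], [0.6522, -0.26], [0.6665, -0.2586], [0.6826, -0.2571], [0.6974, -0.2558], [0.7132, -0.2542], [0.7273, -0.2524], [0.7443, -0.251], [0.752, -0.2493]]
edge x min [0.59765101 0.59915192]
scene rack rect ((0.6879994869232178, -0.2552087903022766), (0.1880769431591034, 0.10049302875995636), 5.896191596984863)
```

>>> servo_tool(
  motion=[1,0.4,-0.5,0,0,1,0.85,-1,0,0,1,0.85,-1,0,0],
)

```text
time: 1.27
tool_pos: [0.2679, -0.4382, 0.1921]
tool_rot: [-0.0, 0.985, 0.173, 0.0]
contact_force: [-0.1, -0.4, 0.0]
gripper_width: 0.996
grasp_force: 0.0
```

>>> servo_tool(
  motion=[1,0.4,-0.5,0,0,1,0.85,-1,0,0,1,0.85,-1,0,0],
)

```text
time: 1.65
tool_pos: [0.3231, -0.2908, 0.1924]
tool_rot: [0.0, 0.985, 0.173, 0.0]
contact_force: [0.3, 0.3, -0.4]
gripper_width: 0.998
grasp_force: 0.0
```

>>> servo_tool(
  motion=[1,0.4,-0.5,0,0,1,0.85,-1,0,0,1,0.85,-1,0,0],
)

```text
time: 2.02
tool_pos: [0.3783, -0.1432, 0.1925]
tool_rot: [0.0, 0.985, 0.173, 0.001]
contact_force: [0.6, 0.3, -0.1]
gripper_width: 1.001
grasp_force: 0.0
```

>>> servo_tool(
  motion=[1,0.4,-0.5,0,0,1,0.85,-1,0,0,1,0.85,-1,0,0],
)

```text
time: 2.4
tool_pos: [0.4335, 0.0045, 0.1925]
tool_rot: [-0.0, 0.985, 0.174, 0.0]
contact_force: [-0.1, -0.5, -0.2]
gripper_width: 1.001
grasp_force: 0.0
```

>>> servo_tool(
  motion=[1,0.25,-0.3,0,-0.2,1,0.5,-0.6,0,-0.4,1,0.83,-0.97,0,-0.6,1,0.83,-0.97,0,-0.8,1,0.83,-0.97,0,-1],
)

```text
time: 3.02
tool_pos: [0.4872, 0.1461, 0.1921]
tool_rot: [-0.0, 0.842, 0.539, -0.0]
contact_force: [0.6, -0.1, 0.3]
gripper_width: 1.001
grasp_force: 0.0
```

>>> servo_tool(
  motion=[1,0.2,0,0,-0.2,1,0.4,0,0,-0.4,1,0.6,0,0,-0.6,1,0.8,0,0,-0.8,1,0.9,0,0,-1],
)

```text
time: 3.65
tool_pos: [0.5335, 0.2439, 0.1921]
tool_rot: [-0.0, 0.572, 0.82, 0.0]
contact_force: [0.5, -0.5, 1.0]
gripper_width: 1.002
grasp_force: 0.0
```

```bash
cat >> h.py <<'E'
def yaw(s):
    w,x,y,z=s['tool_rot'];return np.arctan2(2*(x*y+w*z),1-2*(y*y+z*z))
def go(p,psi=None):
    s=manip.state();a=yaw(s);d=np.asarray(p)-s['tool_pos']
    t=0 if psi is None else -((np.radians(psi)-a+np.pi)%(2*np.pi)-np.pi)
    print("t",s['time'],"tcp",s['tool_pos'].round(4),"yaw",np.degrees(a).round(2),"shift",(np.array([np.cos(a)*d[0]+np.sin(a)*d[1],np.sin(a)*d[0]-np.cos(a)*d[1],-d[2]])/.12).round(3),"turn",round(np.degrees(t)/45,3))
E
python3 -c "
from h import *
go([.542,.291,.1],147)"
```

```text
t 3.65 tcp [0.5335 0.2439 0.1921] yaw 110.16 shift [0.344 0.202 0.768] turn -0.819
```

>>> servo_tool(
  motion=[1,0.1,0.05,0.2,-0.2,1,0.2,0.1,0.4,-0.4,1,0.34,0.2,0.6,-0.6,1,0.34,0.2,0.77,-0.82,1,0.34,0.2,0.77,-0.82],
)

```text
time: 4.28
tool_pos: [0.5404, 0.289, 0.0975]
tool_rot: [-0.002, 0.287, 0.958, -0.001]
contact_force: [-0.5, -0.7, -0.5]
gripper_width: 0.998
grasp_force: 0.0
```

Run:
```python
from h import *
go([.542,.291,.035],147)
A,D=eyes.grab_frame("top");S,DS=eyes.grab_frame("scene")
a=cv2.resize(A[200:280,170:250],(390,390),interpolation=cv2.INTER_CUBIC);b=cv2.resize(S[190:270,380:460],(390,390),interpolation=cv2.INTER_CUBIC)
cv2.imwrite("pics/d.png",np.hstack([a,b])[:,:,::-1])
s=manip.state();print(proj("scene",s['tool_pos']),proj("top",s['tool_pos']))
```

```text
t 4.275 tcp [0.5404 0.289  0.0975] yaw 146.62 shift [-0.002  0.022  0.521] turn -0.009
[424.30159133 207.37919925] [199.45001708 241.56385297]
```

View pics/d.png

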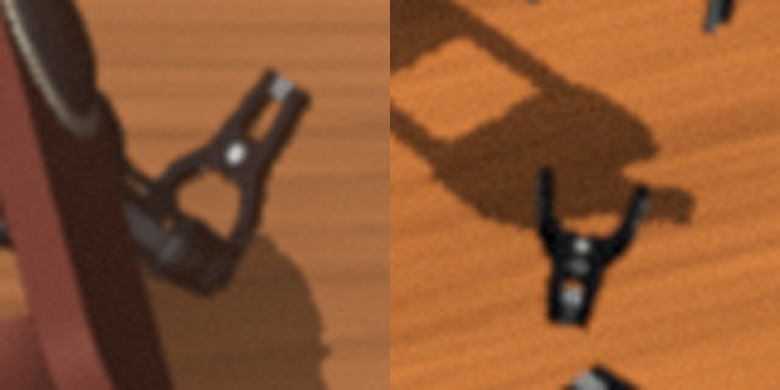

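Run:
```python
from h import *
S,DS=eyes.grab_frame("scene")
c=cv2.resize(S[60:300,270:560],None,fx=2.4,fy=2.4)
cv2.imwrite("pics/e.png",c[:,:,::-1])
W=cloud("scene",DS);m=(W[...,2]>.06)&(W[...,2]<.3)&(abs(W[...,0]-.54)<.1)&(abs(W[...,1]-.29)<.1);print(m.sum());P=W[m];
if m.sum():
  print(P.min(0),P.max(0)); v,u=np.where(m);print(u.min(),u.max(),v.min(),v.max())
  k=P[P[:,2]<.14];print(k.mean(0),len(k))
```

```text
1548
[0.49677131 0.2221748  0.15591509] [0.59707862 0.35708532 0.29997613]
400 462 142 196
[nan nan nan] 0<stdin>:8: RuntimeWarning: Mean of empty slice.
  ret = um.true_divide(
```

View pics/e.png

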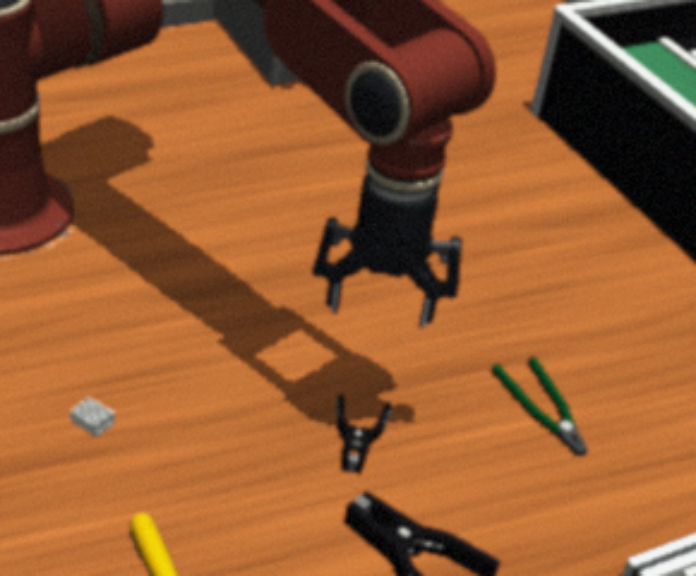

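Run:
```python
from h import *
print(manip.state()['tool_pos'],manip.state()['joint_pos'].round(4),manip.state()['time'])
for z in(.0975,.11,.13,.15):print(z,proj("scene",[.5404,.289,z]).round(1))
S,DS=eyes.grab_frame("scene");A,D=eyes.grab_frame("top")
W=cloud("scene",DS)
for u,v in((406,187),(407,189),(408,190),(447,193),(446,195)):print(u,v,W[v,u].round(3),S[v,u])
W=cloud("top",D);m=(W[...,2]>.03)&(W[...,2]<.2)&(abs(W[...,0]-.54)<.1)&(abs(W[...,1]-.29)<.1);P=W[m];print(len(P));print(P[np.argsort(P[:,2])[:12]].round(3))
print("start tcp px",proj("scene",[.212,-.588,.192]),proj("scene",[.212,-.588,.205]))
```

```text
[0.54269583 0.28954609 0.10113587] [ 0.3692  0.0993  1.7196 -0.      1.3207 -0.6183] 4.425
0.0975 [423.7 207.8]
0.11 [424.3 204.1]
0.13 [425.4 198. ]
0.15 [426.5 191.9]
406 187 [ 0.331  0.346 -0.001] [124  73  41]
407 189 [0.343 0.344 0.001] [163  99  56]
408 190 [ 0.345  0.347 -0.002] [164 100  54]
447 193 [0.579 0.324 0.166] [80 75 73]
446 195 [0.577 0.323 0.16 ] [106  88  78]
3
[[0.528 0.245 0.164]
 [0.525 0.241 0.171]
 [0.526 0.238 0.197]]
start tcp px [ 56.03630186 167.51842695] [ 54.29121635 163.24331588]
```

The fingertips show at about (407,189) and (447,195) in the scene picture, which is z≈0.16. I expected 0.11 from the TCP reading, so I check with the fingers shut.

>>> servo_tool(
  motion=[-1,0,0.0,0,0,-1,0,0,0,0,-1,0,0,0,0,-1,0,0,0,0,-1,0,0,0,0],
)

```text
time: 5.15
tool_pos: [0.5419, 0.2894, 0.0997]
tool_rot: [-0.0, 0.286, 0.958, -0.0]
contact_force: [0.1, 0.4, -0.7]
gripper_width: -0.003
grasp_force: 0.0
```

Run:
```python
from h import *
s=manip.state();print(s['tool_pos'],s['gripper_width'],s['time'])
S,DS=eyes.grab_frame("scene");W=cloud("scene",DS)
m=(W[...,2]>.05)&(W[...,2]<.3)&(abs(W[...,0]-.54)<.1)&(abs(W[...,1]-.29)<.1);P=W[m];i=np.argsort(P[:,2])[:10];v,u=np.where(m);print(P[i].round(3),u[i],v[i])
print(proj("scene",s['tool_pos']))
cv2.imwrite("pics/f.png",cv2.resize(S[120:270,380:480],(400,600),interpolation=cv2.INTER_CUBIC)[:,:,::-1])
```

```text
[0.54191086 0.28940239 0.09973853] -0.002879957710816554 5.15
[[0.544 0.281 0.141]
 [0.553 0.288 0.143]
 [0.553 0.285 0.144]
 [0.55  0.289 0.144]
 [0.546 0.283 0.146]
 [0.54  0.277 0.146]
 [0.541 0.279 0.146]
 [0.55  0.281 0.146]
 [0.553 0.285 0.147]
 [0.552 0.294 0.147]] [424 428 427 428 425 422 423 425 427 430] [196 197 197 196 195 194 194 196 196 195]
[424.20691749 207.50252597]
```

View pics/f.png

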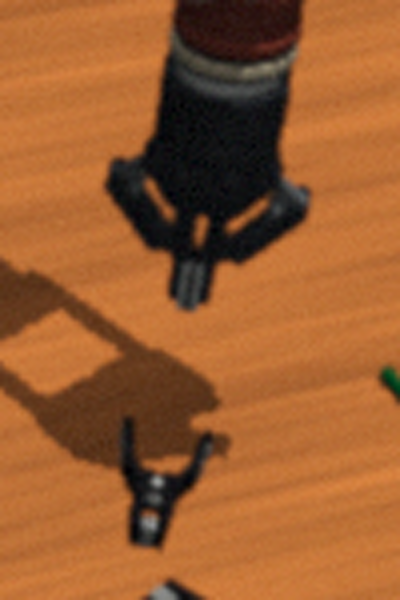

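The closed tips end at about (427,197), true z≈0.143, while the TCP reading is 0.0997. So the reported height is about 43 mm too low. I reopen and descend, watching with the camera and the force reading.

>>> servo_tool(
  motion=[1,0,0.01,0,0,1,0,0.01,0.2,0,1,0,0.01,0.5,0,1,0,0.01,0.9,0,1,0,0.01,0.9,0],
)

```text
time: 5.82
tool_pos: [0.5385, 0.2889, -0.0129]
tool_rot: [-0.004, 0.286, 0.958, -0.003]
contact_force: [-0.4, -0.2, 1.0]
gripper_width: 1.0
grasp_force: 0.0
```

Run:
```python
from h import *
go([.542,.291,-.036],147)
S,DS=eyes.grab_frame("scene");W=cloud("scene",DS)
m=(W[...,2]>.03)&(W[...,2]<.3)&(abs(W[...,0]-.54)<.1)&(abs(W[...,1]-.29)<.1);P=W[m];i=np.argsort(P[:,2])[:14];v,u=np.where(m);print(P[i].round(3).tolist(),u[i],v[i])
k=P[P[:,2]<.1];print("front pts<.1",k.min(0),k.max(0),np.median(k,0))
cv2.imwrite("pics/g.png",cv2.resize(S[170:270,380:480],(600,600),interpolation=cv2.INTER_CUBIC)[:,:,::-1])
```

```text
t 5.825 tcp [ 0.5385  0.2889 -0.0129] yaw 146.71 shift [-0.015  0.031  0.193] turn -0.006
[[0.574, 0.323, 0.043], [0.522, 0.248, 0.044], [0.514, 0.245, 0.046], [0.573, 0.322, 0.046], [0.572, 0.332, 0.046], [0.575, 0.325, 0.046], [0.515, 0.242, 0.047], [0.524, 0.244, 0.047], [0.574, 0.319, 0.047], [0.518, 0.249, 0.048], [0.522, 0.248, 0.048], [0.574, 0.328, 0.048], [0.571, 0.32, 0.049], [0.572, 0.331, 0.05]] [438 404 402 438 441 439 401 403 437 404 404 440 437 441] [229 222 220 228 227 228 220 222 228 220 221 227 227 226]
front pts<.1 [0.49972548 0.22083494 0.042636  ] [0.59202831 0.35109275 0.09998613] [0.55923387 0.31675517 0.08858982]
```

View pics/g.png

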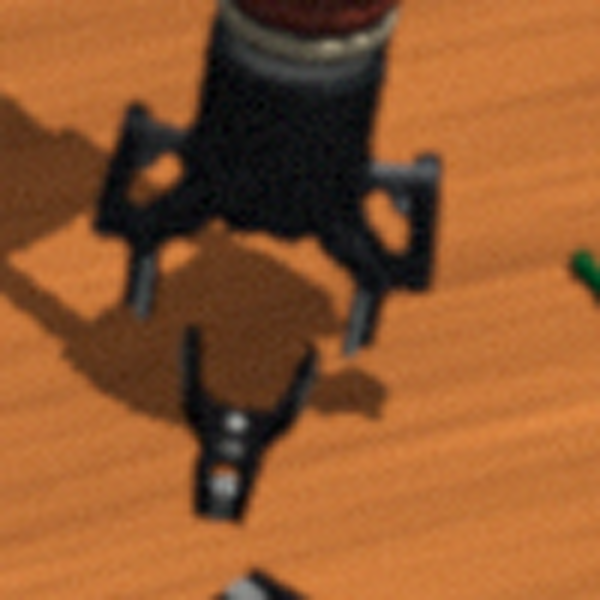

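Fingertips are at (403,222) and (438,229), straddling the handles at z≈0.045, which confirms the height offset. Going down to the grasp.

>>> servo_tool(
  motion=[1,0,0,0.1,0,1,0,0,0.2,0,1,0,0,0.25,0,1,0,0,0.25,0],
)

```text
time: 6.38
tool_pos: [0.5422, 0.2902, -0.0387]
tool_rot: [-0.0, 0.286, 0.958, -0.0]
contact_force: [-0.1, -0.6, -0.9]
gripper_width: 1.0
grasp_force: 0.0
```

Run:
```python
from h import *
go([.542,.291,-.039],147)
S,DS=eyes.grab_frame("scene");W=cloud("scene",DS)
a=np.radians(-33);e=np.array([np.cos(a),np.sin(a)]);f=np.array([-e[1],e[0]])
L=W[...,:2]-np.array([.5746,.2704]);s=L@e;t=L@f
for lo,hi in((-.06,-.033),(.033,.06)):
    m=(s>-.07)&(s<-.015)&(t>lo)&(t<hi)&(W[...,2]>.006)&(W[...,2]<.08)
    z=np.sort(W[m][:,2]);print(lo,len(z),z[:8].round(4),"s",s[m&(W[...,2]<.05)].round(3)[:20],"t",np.percentile(t[m&(W[...,2]<.05)],[5,50,95]).round(4))
```

```text
t 6.375 tcp [ 0.5422  0.2902 -0.0387] yaw 146.71 shift [0.005 0.004 0.002] turn -0.006
-0.06 135 [0.0066 0.0074 0.0149 0.0166 0.0171 0.0203 0.021  0.0212] s [-0.036 -0.031 -0.033 -0.031 -0.036 -0.032 -0.033 -0.03  -0.034 -0.047
 -0.033 -0.034 -0.032 -0.03  -0.028 -0.032 -0.033 -0.027 -0.03  -0.029] t [-0.0558 -0.0487 -0.0431]
0.033 140 [0.0067 0.0176 0.0193 0.02   0.0246 0.0249 0.0259 0.026 ] s [-0.045 -0.03  -0.029 -0.033 -0.029 -0.035 -0.031 -0.031 -0.024 -0.027
 -0.029 -0.028 -0.033 -0.028 -0.027 -0.028 -0.027 -0.034 -0.041 -0.025] t [0.0425 0.0477 0.0544]
```

>>> servo_tool(
  motion=[0.5,0,0,0.015,0,0.3,0,0,0.015,0,0.1,0,0,0.015,0,-0.1,0,0,0.015,0,-0.3,0,0,0.015,0],
)

```text
time: 7.05
tool_pos: [0.5451, 0.2919, -0.0366]
tool_rot: [0.002, 0.286, 0.958, 0.002]
contact_force: [-1.5, 1.0, 11.3]
gripper_width: 0.359
grasp_force: 31.7
```

>>> servo_tool(
  motion=[-0.4,0,0,0,0,-0.6,0,0,0,0,-1,0,0,0,0,-1,0,0,0,0],
)

```text
time: 7.55
tool_pos: [0.5452, 0.292, -0.0363]
tool_rot: [0.002, 0.286, 0.958, 0.002]
contact_force: [-2.5, 0.7, 12.0]
gripper_width: 0.335
grasp_force: 57.7
```

The opening is 28 mm, so the clamp is on its stop with 58 N of grip. Lifting.

>>> servo_tool(
  motion=[-1,0,0,-0.05,0,-1,0,0,-0.2,0,-1,0,0,-0.5,0,-1,0,0,-0.8,0,-1,0,0,-0.8,0],
)

```text
time: 8.18
tool_pos: [0.5456, 0.2915, 0.0609]
tool_rot: [0.003, 0.286, 0.958, 0.003]
contact_force: [0.5, -0.5, -1.0]
gripper_width: 0.338
grasp_force: 58.5
```

Run:
```python
from h import *
go([.53,-.27,.05],186)
S,DS=eyes.grab_frame("scene");A,D=eyes.grab_frame("top")
out=[]
for n,I,d in(("scene",S,DS),("top",A,D)):
    W=cloud(n,d);s=manip.state();a=yaw(s)+np.pi;e=np.array([np.cos(a),np.sin(a)]);f=np.array([-e[1],e[0]])
    L=W[...,:2]-s['tool_pos'][:2];x=L@e;y=L@f
    m=(x>.013)&(x<.12)&(abs(y)<.05)&(W[...,2]>.05)&(W[...,2]<.16)
    print(n,m.sum(),"z",np.percentile(W[m][:,2],[3,50,90,97]).round(4))
    for b in np.arange(.01,.11,.01):
        k=m&(x>b)&(x<b+.01)
        if k.sum()>2:print(round(b,3),k.sum(),np.percentile(y[k],[3,50,97]).round(4),np.median(W[k][:,2]).round(4))
    print("xmax",np.percentile(x[m],[97,99.5]))
s=manip.state()
c=proj("scene",s['tool_pos']+[.03,-.02,.05]).astype(int);k=proj("top",s['tool_pos']+[.03,-.02,.05]).astype(int);print(c,k)
g=lambda I,c:cv2.resize(I[c[1]-35:c[1]+35,c[0]-35:c[0]+35],(390,390),interpolation=cv2.INTER_CUBIC)
cv2.imwrite("pics/i.png",np.hstack([g(S,c),g(A,k)])[:,:,::-1])
```

```text
t 8.175 tcp [0.5456 0.2915 0.0609] yaw 146.71 shift [-2.46  -3.983  0.091] turn -0.873
scene 344 z [0.0991 0.1168 0.1466 0.156 ]
0.01 70 [-0.0424  0.003   0.045 ] 0.1466
0.02 23 [-0.0143  0.0124  0.0194] 0.1168
0.03 27 [-0.0123  0.0011  0.0166] 0.1176
0.04 44 [-0.01    0.0029  0.0162] 0.1159
0.05 59 [-0.012   0.0024  0.0163] 0.1139
0.06 22 [-0.0141  0.015   0.0207] 0.1158
0.07 16 [-0.0167  0.0171  0.0231] 0.1171
0.08 74 [-0.0196 -0.0087  0.0254] 0.1108
0.09 9 [-0.0125  0.0174  0.025 ] 0.1096
xmax [0.08996649 0.09263086]
top 406 z [0.098  0.1138 0.117  0.1185]
0.01 22 [-0.0413 -0.0165 -0.0113] 0.1158
0.02 37 [-0.0171 -0.0123  0.0116] 0.114
0.03 57 [-0.0145 -0.0036  0.0128] 0.1137
0.04 68 [-0.0147 -0.0016  0.0132] 0.1144
0.05 66 [-0.0166 -0.0009  0.0163] 0.1141
0.06 48 [-0.019   0.0003  0.0192] 0.1124
0.07 46 [-0.0208  0.0133  0.0206] 0.1127
0.08 61 [-0.0229  0.0116  0.0225] 0.1137
xmax [0.08704524 0.08938506]
[423 214] [207 227]
```

View pics/i.png

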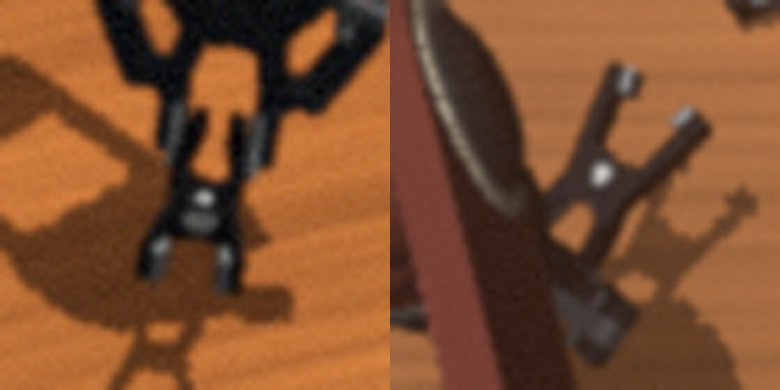

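The clamp is held on the fingers' centre line with its jaws gaping: pads at (409,228) and (421,228) in scene, about (212,217) and (221,222) in top. Carrying it across at this height.

>>> servo_tool(
  motion=[-1,-0.1,-0.2,0,0,-1,-0.3,-0.6,0,0,-1,-0.5,-1,0,0],
)

```text
time: 8.65
tool_pos: [0.5249, 0.1558, 0.0538]
tool_rot: [-0.002, 0.286, 0.958, -0.001]
contact_force: [1.4, -0.8, -0.5]
gripper_width: 0.338
grasp_force: 58.6
```

>>> servo_tool(
  motion=[-1,-0.17,-0.33,0,0,-1,-0.34,-0.67,0,0,-1,-0.5,-1,0,0],
)

```text
time: 9.02
tool_pos: [0.5092, 0.0226, 0.0539]
tool_rot: [-0.002, 0.286, 0.958, -0.0]
contact_force: [1.2, -0.3, -0.9]
gripper_width: 0.336
grasp_force: 58.6
```

>>> servo_tool(
  motion=[-1,-0.17,-0.33,0,0,-1,-0.34,-0.67,0,0,-1,-0.5,-1,0,0],
)

```text
time: 9.4
tool_pos: [0.4936, -0.1102, 0.054]
tool_rot: [-0.002, 0.287, 0.958, 0.0]
contact_force: [0.4, -0.1, -0.7]
gripper_width: 0.338
grasp_force: 58.6
```

>>> servo_tool(
  motion=[-1,-0.1,-0.2,0,-0.18,-1,-0.2,-0.4,0,-0.36,-1,-0.3,-0.6,0,-0.54,-1,-0.4,-0.75,0,-0.72,-1,-0.4,-0.8,0,-0.87],
)

```text
time: 10.02
tool_pos: [0.4814, -0.2164, 0.0539]
tool_rot: [-0.002, -0.052, 0.999, 0.001]
contact_force: [-0.4, 0.7, -0.8]
gripper_width: 0.341
grasp_force: 58.6
```

Run:
```python
from h import *
print(manip.state()['gripper_width'],manip.state()['grasp_force']);go([.4747,-.2775,.0175],186)
```

```text
0.34089700472614143 58.63269255962223
t 10.025 tcp [ 0.4814 -0.2164  0.0539] yaw -174.0 shift [ 0.109 -0.501  0.304] turn 0.0
```

>>> servo_tool(
  motion=[-1,0.05,-0.2,0.1,0,-1,0.1,-0.4,0.2,0,-1,0.11,-0.5,0.3,0,-1,0.11,-0.5,0.3,0,-1,0.11,-0.5,0.3,0],
)

```text
time: 10.65
tool_pos: [0.4758, -0.2762, 0.0197]
tool_rot: [-0.0, -0.051, 0.999, 0.0]
contact_force: [0.3, 0.6, -1.1]
gripper_width: 0.339
grasp_force: 58.7
```

```bash
cat > m.py <<'E'
from h import *
s=manip.state();a=yaw(s)+np.pi;e=np.array([np.cos(a),np.sin(a)]);f=np.array([-e[1],e[0]])
print("tcp",s['tool_pos'].round(4),np.degrees(a)%360,"w",s['gripper_width'],"F",s['contact_force'].round(1),s['time'])
for n in("scene","top"):
    I,d=eyes.grab_frame(n);W=cloud(n,d);L=W[...,:2]-s['tool_pos'][:2];x=L@e;y=L@f;z=W[...,2]
    m=(x>.03)&(x<.1)&(abs(y)<.04)&(z>.045)&(z<.085)&(I.max(2)<110)
    print(n,"clamp n",m.sum(),"top z",np.percentile(z[m],[50,90]).round(4),"xmax",np.percentile(x[m],[97,99.5]).round(4))
    for b in(.04,.05,.06,.07,.08):
        k=m&(x>b)&(x<b+.01)
        if k.sum()>3:print("  ",b,k.sum(),np.percentile(y[k],[3,97]).round(4),"mid",np.percentile(y[k],[3,97]).mean().round(4))
    c=(abs(y)<.06)&(x>.06)&(x<.32)&(z>.09)&(z<.125)
    q=np.c_[x[c],y[c],z[c]];B=[]
    for b in np.arange(.13,.28,.015):
        k=q[(q[:,0]>b)&(q[:,0]<b+.015)]
        if len(k)>3:B.append((k[:,0].mean(),np.percentile(k[:,1],8)))
    B=np.array(B);p=np.polyfit(B[:,0],B[:,1],1);print("  card yaw rel",np.degrees(np.arctan(p[0])).round(2),"-y face at x=.1,.13",np.polyval(p,[.1,.13]).round(4),"edge x",np.percentile(q[:,0],[.5,2]).round(4),"top",q[:,2].max().round(4))
    cl=(z>.075)&(z<.09)&(abs(y)<.03)&(x>.1)&(x<.16);print("  mid-height card pts",cl.sum(),np.sort(x[cl])[:6].round(4))
    cv2.imwrite(f"pics/m_{n}_{s['time']:.2f}.png",I[:,:,::-1])
E
python3 m.py
```

```text
tcp [ 0.4758 -0.2762  0.0197] 5.883785632241062 w 0.33898242629023906 F [ 0.3  0.6 -1.1] 10.65
scene clamp n 239 top z [0.075  0.0782] xmax [0.0876 0.0895]
   0.04 49 [-0.0122  0.0146] mid 0.0012
   0.05 62 [-0.0164  0.0168] mid 0.0002
   0.06 23 [-0.018   0.0185] mid 0.0003
   0.07 20 [-0.0187  0.0217] mid 0.0015
   0.08 54 [-0.0217  0.0228] mid 0.0006
  card yaw rel -0.03 -y face at x=.1,.13 [-0.0019 -0.0019] edge x [0.1198 0.1239] top 0.1145
  mid-height card pts 13 [0.1201 0.1224 0.1288 0.1295 0.1358 0.1368]
top clamp n 203 top z [0.0756 0.0788] xmax [0.0848 0.0859]
   0.04 33 [0.001  0.0146] mid 0.0078
   0.05 34 [-0.0062  0.0166] mid 0.0052
   0.06 36 [-0.0171  0.019 ] mid 0.0009
   0.07 45 [-0.02    0.0211] mid 0.0006
   0.08 27 [-0.0222  0.0229] mid 0.0004
  card yaw rel 0.25 -y face at x=.1,.13 [-0.0032 -0.0031] edge x [0.1211 0.1233] top 0.1149
  mid-height card pts 22 [0.1197 0.1203 0.121  0.1219 0.1228 0.1242]
```

>>> servo_tool(
  motion=[-1,0,-0.017,0.017,0,-1,-0.05,-0.017,0.017,0,-1,-0.12,-0.017,0.017,0,-1,-0.2,-0.017,0.017,0,-1,-0.22,-0.017,0.017,0],
)

```text
time: 11.38
tool_pos: [0.5033, -0.2762, 0.0181]
tool_rot: [0.0, -0.052, 0.999, -0.0]
contact_force: [-0.9, -0.4, -1.1]
gripper_width: 0.339
grasp_force: 58.7
```

>>> servo_tool(
  motion=[-1,-0.06,0,0,0,-1,-0.12,0,0,0,-1,-0.18,0,0,0,-1,-0.24,0,0,0,-1,-0.27,0,0,0],
)

```text
time: 12.0
tool_pos: [0.5352, -0.2729, 0.018]
tool_rot: [0.0, -0.051, 0.999, -0.0]
contact_force: [1.1, 0.3, -0.9]
gripper_width: 0.343
grasp_force: 58.7
```

>>> servo_tool(
  motion=[-1,0,0,0,0,-1,0,0,0,0,-1,0,0,0,0],
)

```text
time: 12.38
tool_pos: [0.5344, -0.2729, 0.0179]
tool_rot: [-0.0, -0.051, 0.999, 0.0]
contact_force: [-0.2, 0.1, 0.8]
gripper_width: 0.336
grasp_force: 58.7
```

```bash
python3 m.py
python3 - <<'E'
import cv2,glob,numpy as np
from h import *
s=manip.state();p=s['tool_pos']+[.07,0,.05]
out=[]
for n in("scene","top"):
    f=sorted(glob.glob(f"pics/m_{n}_1*.png"))[-1];I=cv2.imread(f);c=proj(n,p).astype(int);print(f,c)
    out.append(cv2.resize(I[c[1]-40:c[1]+40,c[0]-40:c[0]+40],(395,395),interpolation=cv2.INTER_CUBIC))
cv2.imwrite("pics/final.png",np.hstack(out))
E
```

```text
tcp [ 0.5344 -0.2729  0.0179] 5.853433282359904 w 0.3356748896693399 F [-0.2  0.1  0.8] 12.375
scene clamp n 225 top z [0.0721 0.0767] xmax [0.0901 0.098 ]
   0.04 23 [-0.012  0.002] mid -0.005
   0.05 43 [-0.0163  0.0131] mid -0.0016
   0.06 32 [-0.0166  0.0191] mid 0.0012
   0.07 38 [-0.0217  0.021 ] mid -0.0003
   0.08 52 [-0.0217  0.0224] mid 0.0003
  card yaw rel 0.08 -y face at x=.1,.13 [0.0008 0.0008] edge x [0.061  0.0663] top 0.1141
  mid-height card pts 17 [0.1035 0.1085 0.1091 0.1129 0.1171 0.1183]
top clamp n 192 top z [0.0724 0.0771] xmax [0.097  0.0994]
   0.04 31 [0.0037 0.0149] mid 0.0093
   0.05 28 [-0.0002  0.0177] mid 0.0087
   0.06 37 [0.0004 0.0195] mid 0.01
   0.07 23 [-0.0134  0.0215] mid 0.0041
   0.08 37 [-0.0152  0.0224] mid 0.0036
  card yaw rel -0.06 -y face at x=.1,.13 [0.0002 0.0001] edge x [0.0644 0.0649] top 0.1148
  mid-height card pts 39 [0.101  0.1023 0.1036 0.1054 0.1064 0.1073]
pics/m_scene_12.38.png [214 281]
pics/m_top_12.38.png [445 217]
```

View pics/final.png

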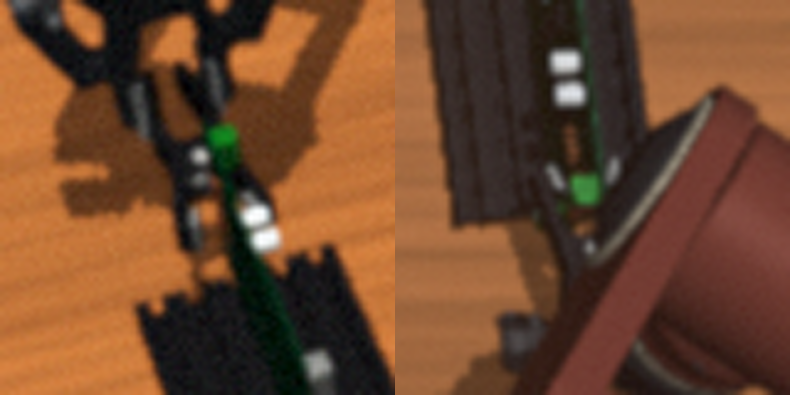

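The last picture shows one jaw each side of the card, between the blocks. In top the pads are at about (437,212) and (449,211), with the card midway between them. The tips are about 24 mm past the edge, the clamp's mid-height is about 63 mm, there is no contact force, and the card has not moved.

```bash
python3 -c "
from plant import job_done
print(job_done())"
```

```text
the job is handed in; nothing more can be done
None
```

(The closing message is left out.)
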